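Load the parts feeder with a scoop and set its feed dial

TASK

Use the yellow scoop to carry at least three of the five grey ferrite cores from the blue tub and tip them into the feeder's metal hopper: touch the cores with nothing but the scoop, and spill none on the bench (the others stay in the tub or go into the hopper too). Next stand the scoop upright on the middle of its black mat again and let go, and finally turn the feeder's black dial clockwise, counting the clicks, until its white pointer stands at the green dot. Leave the other things on the bench where they are.

Things in the scene. Friction and masses are not known exactly. Their poses are not given: they have to be found in the camera images.
- scoop_grip (a point): point to grip the loose yellow scoop (150 g): middle of its upright handle plate, 82 mm above the flat underside. The plate is 14 mm thick along the scoop's x (grip across this), 46 mm wide along y; its top is 30 mm above this point, its back 7 mm behind. Axes: z up, the open mouth faces -x, y across. The lip is at x = -108 mm from here; the 46 mm high back wall stands 7 to 10 mm in front of this point
- scoop_base (a point): middle of the scoop's flat underside, same axes: 48 mm in front of (-x) and 82 mm below scoop_grip. From here the lip is at x = -60 mm, the rear at +55 mm. The lip is a thin wedge, sharp in front, rising to the 4 mm floor 26 mm behind; the scoop is 90 mm wide outside, with 2.5 mm side walls that slope up to 44 mm at the back
- scoop: the same yellow scoop; its origin and axes are those of scoop_base
- mat: black rubber mat, fixed, 180 x 130 x 3 mm (x, y, z), on which the scoop stands at the start, not always straight; origin: centre of its underside. The scoop's underside centre must end within 50 mm of the mat's centre, at any yaw
- tub: blue open tub, fixed, outside 278 x 108 x 40 mm (x, y, z); plain upright walls and floor 4 mm thick, so 270 x 100 mm inside, 5 mm wider on either side than the scoop, which goes in lengthwise. Origin: centre of its underside, at bench level; long side along x. The cores start in its -x half (nearer the robot); the +x half is empty
- core_1: one of five identical loose ferrite cores: dark grey cylinder 26 mm across, 24 mm high, with 3.5 mm bevelled rims and a black bore, about 50 g, smooth (friction about 0.3); origin at its centre, z along its axis. At the start it stands upright on the tub's floor, in the tub's -x half
- core_2: one of five identical loose ferrite cores: dark grey cylinder 26 mm across, 24 mm high, with 3.5 mm bevelled rims and a black bore, about 50 g, smooth (friction about 0.3); origin at its centre, z along its axis. At the start it stands upright on the tub's floor, in the tub's -x half
- core_3: one of five identical loose ferrite cores: dark grey cylinder 26 mm across, 24 mm high, with 3.5 mm bevelled rims and a black bore, about 50 g, smooth (friction about 0.3); origin at its centre, z along its axis. At the start it stands upright on the tub's floor, in the tub's -x half
- core_4: one of five identical loose ferrite cores: dark grey cylinder 26 mm across, 24 mm high, with 3.5 mm bevelled rims and a black bore, about 50 g, smooth (friction about 0.3); origin at its centre, z along its axis. At the start it stands upright on the tub's floor, in the tub's -x half
- core_5: one of five identical loose ferrite cores: dark grey cylinder 26 mm across, 24 mm high, with 3.5 mm bevelled rims and a black bore, about 50 g, smooth (friction about 0.3); origin at its centre, z along its axis. At the start it stands upright on the tub's floor, in the tub's -x half
- hopper (a point): centre of the inner floor of the feeder's open aluminium hopper, 16 mm above the bench; inside 142 x 142 mm, rim 68 mm above the bench, walls 4 mm. The feeder is fixed, 160 x 260 mm; its white console (top 60 mm above the bench) lies on the hopper's +y side, the dial's axis 125 mm from the hopper's centre along y
- dial_grip (a point): on the upright axis of the dial, at the height to grip: 91 mm above the bench, 14 mm below the dial's top. The dial's grip is a bar 44 mm long, 14 mm thick and 36 mm high, whose lower end is 22 mm below this point on a disc of 48 mm; the axes turn with the dial: the bar runs along x, its white pointer line is on the -x side
- dial (a joint): dial angle in rad, growing clockwise seen from above; it clicks into four positions 0, 0.6, 1.2 and 1.8, each with a dot on the console; the third, 1.2, has the large green dot. It starts at or near the first or second. Each click takes about 0.06 N m to pass, and the dial then drops into the next position by itself
- tape_roll: bystander, loose: black tape roll, 62 mm across, 19 mm high, on the bench near the robot; origin: centre of its underside
- solder_spool: bystander, loose: spool of white wire on black flanges, 60 x 65 x 40 mm; origin: centre of its underside
- flux_bottle: bystander, loose: small brown bottle with a black nozzle, 34 mm across, 79 mm high; origin: centre of its underside
- multimeter: bystander, loose: yellow hand multimeter, 142 x 72 x 43 mm; origin: centre of its underside

How it is judged:
By the outcome, as a careful person would: the job done as asked, in the order asked, and still so for the second after the job is handed in, with the robot touching nothing.
It also fails if it takes over 72 s, if anything falls off the work surface, if the arm or the gripper's body presses on something with over 40 N, if the wrist force passes 120 N, or if a joint passes its speed limit or range.

ROBOT

A 6-joint arm with a two-finger parallel gripper is mounted at the origin on a cart in front of the work surface, level with it; the furniture and walls round the work are solid. World frame = base frame: x ahead of the robot, y to its left, z up, the work surface at z = 0. Lengths are in mm, angles in degrees, forces in N, time in s.
With the tool pointing down it reaches from about 300 to 850 mm from the base axis. Payload 4.2 kg.
Tool frame: the origin (TCP) lies between the finger pads; the fingertips stand 11 mm ahead of it and the grasp point (between the pads) lies 8 mm behind it (env.tips_ahead is the distance from the TCP to the fingertips, in mm); z points along the fingers, y is the line along which they close (so a half turn about z gives the same grasp; the last joint's range is limited). The gripper opens to 91 mm and grips with 3 to 60 N. Pads are 32 mm wide; open, the fingers measure 118 mm over their backs; the gripper's body (76 mm by 178 mm) begins 60 mm behind the grasp point.
Start: joints at [-67.093, 18.312, 89.639, -0, 72.044, -1.146], TCP at [234.362, -525.087, 224.976] pointing down, gripper open.
Joint ranges: [-177.97, 177.97], [-48.28, 115.42], [12.27, 149.76], [-77.06, 257.06], [2.81, 150.46], [-146.56, 146.56]. Speed limits (degrees/s): [147.25, 147.25, 180, 180, 180, 180].

INTERFACE

Orientations are given as [roll, pitch, yaw] about the fixed x, y, z axes, in that order (R = Rz(yaw) Ry(pitch) Rx(roll)).
In Python, from workcell import env, cams gives the robot as it stands.
- The arm moves only by the tool step_arm, never from a script. Its arguments are lists of equal length, an entry for each row: "linear": the shift along the tool's x, y, z in units of 30 cm (1.0 is 30 cm), a list of three; "turn": the turn about the tool's z in units of 360 degrees (1.0 is 360 degrees). In form: {"linear": [[tx, ty, tz], ...], "turn": [turn, ...]}. A call has 1 to 20 rows; each row is the pose to reach, as a shift and turn from the pose commanded when the call began, along the tool's axes at that moment, turning the shorter way round; what a row does not reach only later rows make up. A row lasts 1/8 s, in which the tool goes at most 62.5 mm and 10.7 degrees, less where a joint would pass 70% of its speed; a pose out of reach is approached as far as the arm can. A call with a number of a shift or a turn outside -1 to 1 is refused whole. A call with a gripper value outside its range is refused whole. "fingers" is the closure, from -1 (fully open) to 1 (shut), so that 0 is half open, set as the call begins (left out, the last holds). The fingers move at their own pace and stop on an object; "force" is the grip in N (left out, the last holds). Time passes only in rows, so rows that repeat a pose let the fingers close. It gives the time, the measured TCP pose, the force, the opening and the grip force at its end, in the units of the state.
- env.state(): the state, without advancing time (a new reading comes with each control period).
- cams.grab_frame(name): name is "side" or "top"; returns a dict with "color" (420x560x3 uint8, blue, green, red), "fx", "fy", "cx", "cy" (pixels), "extrinsics" (4x4, takes a point from camera to world coordinates). Camera axes: x right, y down, z forward; pixel columns grow to the right and rows downward; lengths in mm; the calibration is good to about 2 mm. A picture is of the moment at which its call begins. There is no depth.
- env.job_done(): hands the job in; it is judged then, once.
The state is a dict: "time_s": time; "qpos": joint angles; "qvel": joint speeds; "effort": joint torques, N m; "ee_pos": TCP position; "ee_rot": TCP orientation; "force": force on the tool from outside, world axes, zero at the start; "torque": the same for the moment, N m; "gripper_width": finger opening in mm; "gripper_force": force on a finger pad.
Only numpy, scipy, OpenCV 4.12 (cv2) and the standard library are available. Lean on these libraries where they do the work, as an engineer would, in place of code of your own. Each camera call takes 0.05 s, during which the arm holds its last target. There are 200 camera calls.

## Working session

There is one attempt and no reset: what is moved stays moved. The work goes in short steps, Python scripts to look and compute and a tool call to move; the robot and the scene stay as the last step left them, time stands still between calls to the robot, and variables do not carry over. Pictures are saved under pics/ and viewed, at most 10 in all, crops included, and the job is handed in when it is done.

Besides the shell and the picture viewer there is one more tool, called after "Emit:" as a command line: name --pt "numbers of a row" for each row, then --argument value for the rest. step_arm: Moves the arm, as the interface text tells. Its arguments: {"type":"object","properties":{"linear":{"type":"array"},"turn":{"type":"array"},"fingers":{"type":"number"},"force":{"type":"number"}},"required":["linear","turn"]}

```bash
ls; mkdir -p pics; cat > h.py <<'E'
import numpy as np, cv2
from workcell import env, cams
from scipy.spatial.transform import Rotation as R
def grab(n):
    return cams.grab_frame(n)
def ray(f,u,v):
    E=np.array(f["extrinsics"]);d=E[:3,:3]@np.array([(u-f["cx"])/f["fx"],(v-f["cy"])/f["fy"],1]);return E[:3,3],d
def onz(f,u,v,z):
    o,d=ray(f,u,v);return o+d*(z-o[2])/d[2]
def proj(f,p):
    E=np.linalg.inv(np.array(f["extrinsics"]));c=E[:3,:3]@np.array(p)+E[:3,3];return f["fx"]*c[0]/c[2]+f["cx"],f["fy"]*c[1]/c[2]+f["cy"]
E
python3 - <<'E'
from h import *
for n in("top","side"):
    f=grab(n);cv2.imwrite(f"pics/{n}0.png",f["color"]);print(n,f["fx"],f["cx"],f["cy"],np.round(f["extrinsics"],3).tolist())
print(env.state())
E
```

```text
pics
top 451.22188255850614 282.4462361905175 205.75527361854998 [[0.024, -0.993, 0.114, 462.553], [-1.0, -0.025, -0.01, -1.197], [0.013, -0.114, -0.993, 1160.077], [0.0, 0.0, 0.0, 1.0]]
side 496.84372148141665 285.19500522880054 212.58136417249847 [[-0.822, -0.284, 0.493, -74.563], [-0.568, 0.446, -0.692, 913.079], [-0.023, -0.849, -0.528, 784.589], [0.0, 0.0, 0.0, 1.0]]
{'time_s': 0.1, 'qpos': array([-6.70942173e+01,  1.83460790e+01,  8.97001736e+01, -1.71663465e-03,
        7.20422335e+01, -1.14632653e+00]), 'qvel': array([-0.10748635, -0.06795119, -0.23670955,  0.00587281,  0.04420181,
        0.01807357]), 'effort': array([ 2.34977990e-03, -4.13331127e+01, -2.32509166e+01,  7.30587565e-02,
        4.21922130e-02, -4.24169696e-05]), 'ee_pos': array([ 234.17070211, -524.68091254,  224.21823397]), 'ee_rot': array([-1.79911499e+02, -1.38376505e-04,  2.40526396e+01]), 'force': array([-0.90354995,  0.12178103, -0.63726955]), 'torque': array([-0.02371737, -0.00034993,  0.01009568]), 'gripper_force': 0.0, 'gripper_width': 91.08643672022995}
```

View pics/top0.png

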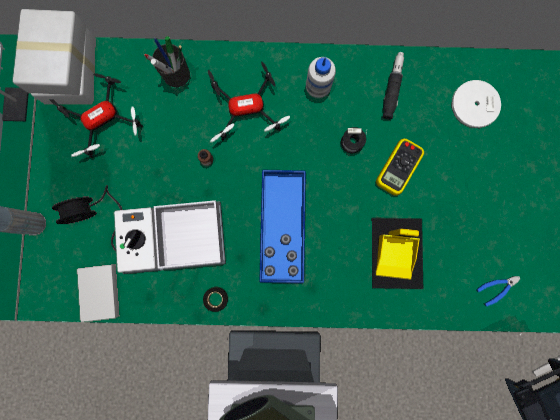

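View pics/side0.png

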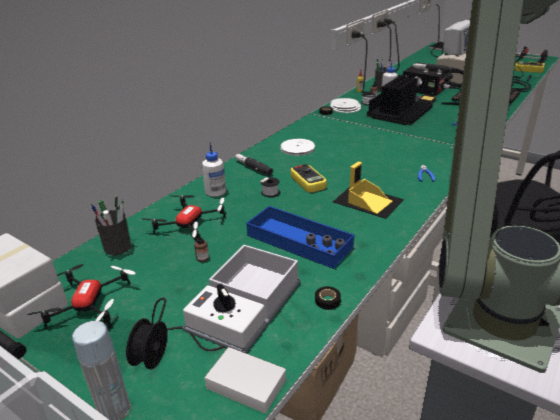

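The top view has up = +x and left = +y. The tub is at (283,226) with five cores at its near end. The scoop is at (398,255) on the mat, mouth toward the robot, handle plate near (403,233). The feeder is at (170,237), with the dial at about (134,240). Next I measure.

```bash
python3 - <<'E'
from h import *
f=grab("top");s=grab("side")
def big(m):
    c=max(cv2.findContours(m,0,1)[0],key=cv2.contourArea);return c
hsv=cv2.cvtColor(f["color"],cv2.COLOR_BGR2HSV)
def rect(m,z,n):
    c=big(m);r=cv2.boxPoints(cv2.minAreaRect(c));P=np.array([onz(f,u,v,z)[:2] for u,v in r]);print(n,r.round(1).tolist(),P.round(1).tolist(),"ctr",P.mean(0).round(1),"sides",np.linalg.norm(P[1]-P[0]).round(1),np.linalg.norm(P[2]-P[1]).round(1),"ang",np.degrees(np.arctan2(*(P[1]-P[0])[::-1])).round(1))
b=cv2.inRange(hsv,(105,120,40),(125,255,255));b[:160]=0;b[300:]=0;b[:,:240]=0;b[:,330:]=0
rect(b,40,"tub")
y=cv2.inRange(hsv,(20,120,60),(35,255,255));y[:215]=0;y[:,:360]=0;y[:,440:]=0
rect(y,20,"scoop")
k=cv2.inRange(hsv,(0,0,0),(180,255,45));k[:210]=0;k[300:]=0;k[:,:360]=0;k[:,440:]=0
rect(k|y,3,"mat")
def crop(f,a,b,w,h,sc):return cv2.resize(f["color"][b:b+h,a:a+w],None,fx=sc,fy=sc,interpolation=cv2.INTER_CUBIC)
A=crop(f,366,212,66,50*1+30,5);B=crop(s,330,155,80,80,5);C=crop(f,110,200,60,75,4);D=crop(s,185,270,100,75,4)
im=np.zeros((800//2+200,800,3),np.uint8)
A=cv2.resize(A,(250,300));im[:300,:264]=crop(f,366,212,66,75,4);im[:300,270:590]=crop(s,330,155,80,75,4)
im[300:600,:240]=C;im[300:600,270:670]=D
cv2.imwrite("pics/m1.png",im)
E
```

```text
tub [[259.5, 281.79998779296875], [261.0, 169.6999969482422], [305.20001220703125, 170.3000030517578], [303.70001220703125, 282.29998779296875]] [[402.9, 39.6], [681.6, 44.1], [683.1, -67.3], [404.0, -68.8]] ctr [542.9 -13.1] sides 278.8 111.5 ang 0.9
scoop [[374.6000061035156, 275.29998779296875], [380.20001220703125, 225.60000610351562], [420.20001220703125, 230.0], [414.70001220703125, 279.70001220703125]] [[424.5, -247.5], [549.7, -261.5], [540.9, -363.4], [415.9, -348.1]] ctr [ 482.7 -305.1] sides 125.9 102.3 ang -6.4
mat [[371.0, 218.0], [421.3999938964844, 217.3000030517578], [422.3999938964844, 288.0], [372.0, 288.70001220703125]] [[569.9, -241.6], [575.1, -372.1], [394.9, -372.8], [390.1, -244.6]] ctr [ 482.5 -307.8] sides 130.6 180.2 ang -87.7
```

View pics/m1.png

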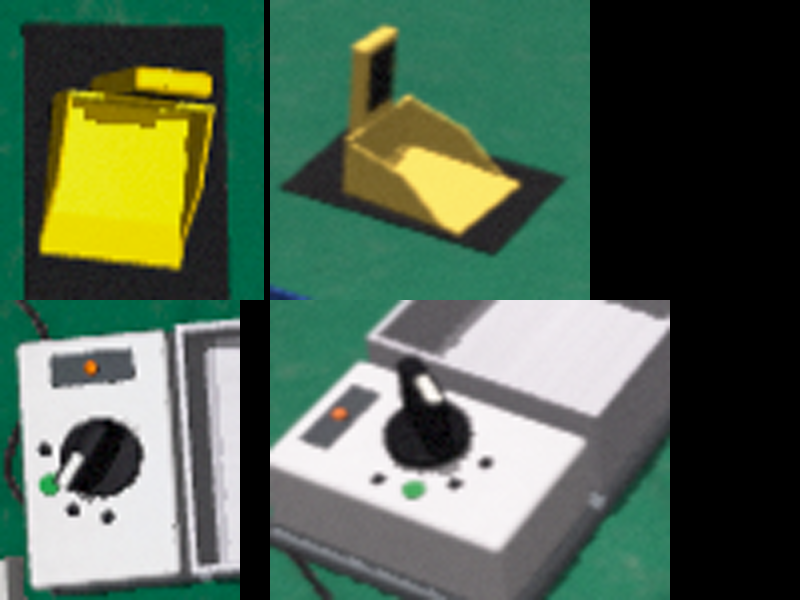

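```bash
python3 - <<'E'
from h import *
f=grab("top");s=grab("side")
T=lambda x,y,z,a=366,b=212:onz(f,x/4+a,y/4+b,z).round(1)
S=lambda x,y,z,a=330,b=155,ox=270,oy=0:onz(s,(x-ox)/4+a,(y-oy)/4+b,z).round(1)
print("plate top corners",[T(*p,115)[:2] for p in((139,67),(213,72),(211,97),(136,91))])
print("lip",T(40,252,3),T(180,268,3))
print("side lip",S(460,233,3),S(519,186,3),"side plate top",[S(*p,115)[:2] for p in((352,43),(380,27),(397,31),(370,48))])
D=lambda x,y,z:T(x,y-300,z,110,200)[:2]
DS=lambda x,y,z:S(x,y,z,185,270,270,300)[:2]
print("dots",[D(*p,60) for p in((108,517),(73,510),(50,485),(45,450))])
print("dots side",[DS(*p,60) for p in((486,462),(455,484),(414,490),(378,480))])
print("pointer top",D(80,455,105),D(60,488,105),"bar far",D(125,425,105))
print("pointer side",DS(419,375,105),DS(440,403,105),"bar far",DS(405,362,105))
print("disc",D(101,457,66),DS(428,432,66))
g=cv2.cvtColor(f["color"],cv2.COLOR_BGR2HSV)
m=cv2.inRange(g,(0,0,60),(180,60,255));m[:195]=0;m[285:]=0;m[:,:105]=0;m[:,235:]=0;m[265:,:118]=0
c=max(cv2.findContours(m,0,1)[0],key=cv2.contourArea);r=cv2.boxPoints(cv2.minAreaRect(c));print(r.round(1).tolist(),[onz(f,u,v,64)[:2].round(1) for u,v in r])
# cores
t=f["color"][232:285,260:306];gg=cv2.inRange(cv2.cvtColor(t,cv2.COLOR_BGR2HSV),(0,0,0),(180,90,255))
for q in cv2.findContours(gg,0,1)[0]:
    if cv2.contourArea(q)>20:
        (x,y),_=cv2.minEnclosingCircle(q);print("core",onz(f,x+260,y+232,20).round(0)[:2],cv2.contourArea(q))
E
```

```text
plate top corners [array([ 536.2, -287.8]), array([ 534.4, -331. ]), array([ 519.8, -329.6]), array([ 522.2, -286. ])]
lip [ 424.8 -254.7    3. ] [ 416.8 -343.9    3. ]
side lip [ 423.2 -254.3    3. ] [ 415.1 -340.1    3. ] side plate top [array([ 536.5, -287.2]), array([ 531.4, -322.3]), array([ 517.4, -322.9]), array([ 521.3, -286.9])]
dots [array([462.6, 336.3]), array([466.2, 357.6]), array([480.9, 372.4]), array([502. , 376.7])]
dots side [array([462. , 337.1]), array([465.1, 358.7]), array([480.1, 373.8]), array([500.7, 378.6])]
pointer top [497.9 340.9] [478.6 351.2] bar far [516.  315.9]
pointer side [499.5 341.2] [476.1 352. ] bar far [512.6 337.3]
disc [498.4 340.8] [498.  340.9]
[[111.69999694824219, 210.0], [219.6999969482422, 199.39999389648438], [225.89999389648438, 263.0], [117.9000015258789, 273.5]] [array([568. , 402.7]), array([600.5, 141.9]), array([446.9, 120.9]), array([415.7, 377.7])]
core [433. -42.] 60.0
core [431.  17.] 61.5
core [469. -38.] 60.5
core [477.  19.] 58.5
core [510. -22.] 59.5
```

```bash
cat >> h.py <<'E'
import json,os
def plan(*targets,save=True):
    """targets (x,y,z,yaw) for the next call; all rows relative to the commanded pose"""
    c=json.load(open("cmd.json")) if os.path.exists("cmd.json") else [234.362,-525.087,224.976,24.05]
    a=np.radians(c[3]);n=c
    for t in targets:
        d=np.array(t[:3])-c[:3]
        l=np.round(np.array([d[0]*np.cos(a)+d[1]*np.sin(a),d[0]*np.sin(a)-d[1]*np.cos(a),-d[2]])/300,4)
        k=round(((c[3]-t[3]+180)%360-180)/360,4)
        m=l*300
        n=[c[0]+m[0]*np.cos(a)+m[1]*np.sin(a),c[1]+m[0]*np.sin(a)-m[1]*np.cos(a),c[2]-m[2],c[3]-k*360]
        print(l.tolist(),k,"rows>=",np.ceil(max(np.linalg.norm(d)/62.5,abs(k*360)/10.7)))
    if save: json.dump([float(v) for v in n],open("cmd.json","w"))
def st():
    s=env.state();print(round(s["time_s"],2),s["ee_pos"].round(1),s["ee_rot"].round(1),s["force"].round(1),round(s["gripper_width"],1),round(s["gripper_force"],1))
E
python3 -c "
from h import *
plan((440,-380,180,-5))
plan((528.5,-308.5,150,-5))
plan((528.5,-308.5,77,-5))"
```

```text
[0.823, -0.1623, 0.1499] 0.0807 rows>= 5.0
[0.2731, -0.2632, 0.1] -0.0 rows>= 2.0
[0.0, 0.0, 0.2434] -0.0 rows>= 2.0
```

Emit:
step_arm --pt "0.823 -0.1623 0.1499" --pt "0.823 -0.1623 0.1499" --pt "0.823 -0.1623 0.1499" --pt "0.823 -0.1623 0.1499" --pt "0.823 -0.1623 0.1499" --pt "0.823 -0.1623 0.1499" --pt "0.823 -0.1623 0.1499" --turn '[0.0807, 0.0807, 0.0807, 0.0807, 0.0807, 0.0807, 0.0807]' --fingers -1

```text
time_s: 1.18
ee_pos: [439.0, -381.0, 180.4]
ee_rot: [180.0, 0.0, -5.1]
force: [-0.9, -0.4, -0.0]
gripper_width: 91.1
gripper_force: 0.0
```

Emit:
step_arm --pt "0.2731 -0.2632 0.1" --pt "0.2731 -0.2632 0.1" --pt "0.2731 -0.2632 0.1" --pt "0.2731 -0.2632 0.1" --pt "0.2731 -0.2632 0.1" --turn '[0, 0, 0, 0, 0]'

```text
time_s: 1.8
ee_pos: [527.5, -310.0, 150.7]
ee_rot: [180.0, -0.0, -5.1]
force: [0.6, -1.0, -0.2]
gripper_width: 91.1
gripper_force: 0.0
```

```bash
python3 - <<'E'
from h import *
st()
f=grab("top");s=grab("side")
im=np.zeros((400,780,3),np.uint8)
im[:,:380]=cv2.resize(f["color"][200:300,350:445],None,fx=4,fy=4,interpolation=2);im[:,390:770]=cv2.resize(s["color"][130:230,310:405],None,fx=4,fy=4,interpolation=2)
cv2.imwrite("pics/g1.png",im)
E
```

```text
1.8 [ 527.5 -310.   150.7] [180.   -0.   -5.1] [ 0.6 -1.  -0.2] 91.1 0.0
```

View pics/g1.png

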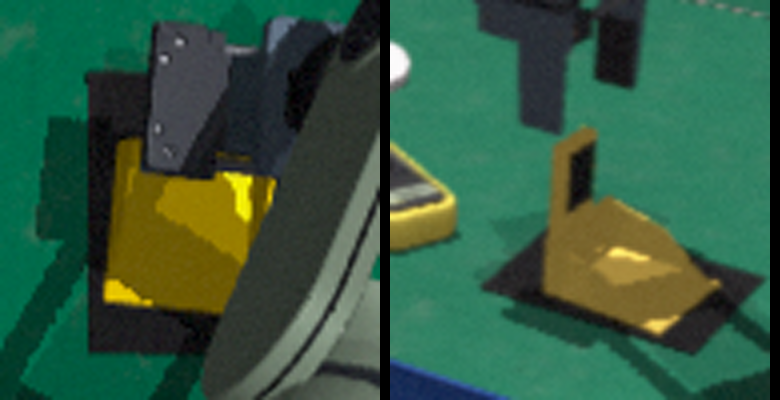

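The open fingers hang either side of the handle plate in y: left finger at (540,80) in the side crop, right finger at (615,40), plate between and below them. I'll go down and grip.

Emit:
step_arm --pt "0 0 0.122" --pt "0 0 0.2434" --pt "0 0 0.2434" --pt "0 0 0.2434" --turn '[0, 0, 0, 0]'

```text
time_s: 2.4
ee_pos: [529.1, -309.4, 78.5]
ee_rot: [179.9, -0.1, -5.0]
force: [0.1, 0.4, 0.2]
gripper_width: 91.4
gripper_force: 0.0
```

Emit:
step_arm --pt "0 0 0" --pt "0 0 0" --pt "0 0 0" --pt "0 0 0" --pt "0 0 0" --pt "0 0 0" --turn '[0, 0, 0, 0, 0, 0]' --fingers 1 --force 60

```text
time_s: 3.15
ee_pos: [528.5, -308.4, 77.0]
ee_rot: [-180.0, -0.0, -5.0]
force: [1.0, 1.2, 0.1]
gripper_width: 45.6
gripper_force: 60.0
```

Emit:
step_arm --pt "0 0 -0.05" --pt "0 0 -0.1" --pt "0 0 -0.2" --pt "0 0 -0.3" --pt "0 0 -0.4" --pt "0 0 -0.4" --pt "0 0 -0.4" --turn '[0, 0, 0, 0, 0, 0, 0]'

```text
time_s: 4.03
ee_pos: [527.9, -308.2, 196.3]
ee_rot: [-180.0, 0.1, -5.0]
force: [-0.1, 0.3, -1.4]
gripper_width: 45.7
gripper_force: 60.0
```

```bash
python3 - <<'E'
from h import *
c=json.load(open("cmd.json"));c[2]+=120;json.dump(c,open("cmd.json","w"))
st()
f=grab("top");s=grab("side")
im=np.zeros((480,790,3),np.uint8)
im[:,:380]=cv2.resize(f["color"][190:310,350:445],None,fx=4,fy=4,interpolation=2);im[:,390:790]=cv2.resize(s["color"][100:220,310:410],None,fx=4,fy=4,interpolation=2)
cv2.imwrite("pics/g2.png",im)
E
```

```text
4.03 [ 527.9 -308.2  196.3] [-1.8e+02  1.0e-01 -5.0e+00] [-0.1  0.3 -1.4] 45.7 60.0
```

View pics/g2.png

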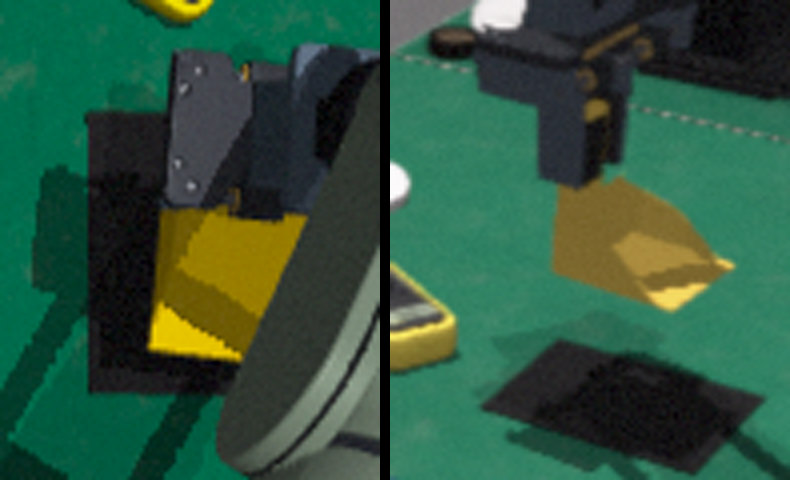

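```bash
python3 - <<'E'
from h import *
f=grab("top");s=grab("side")
Rz=R.from_euler('z',-5,degrees=True)
for y in(45,-45):
    p=np.array([527.9,-308.2,204.3])+Rz.apply([-108,y,-82])
    u,v=proj(s,p);a,b=proj(f,p);print(p.round(1),"side crop",round((u-310)*4+390),round((v-100)*4),"top crop",round((a-350)*4),round((b-190)*4))
E
rm -f x; python3 - <<'E'
import sys;sys.path.insert(0,'.')
import os;os.chdir('.')
from h import *
# tub centre (542.9,-13.1) yaw .7 ; scoop grip above +x half: rear at tub +135-12
a=np.radians(0.7)
c=np.array([543.5,-13.0]);X=np.array([np.cos(a),np.sin(a)])
print("ends",c+X*135,c-X*135)
g=c+X*(135-12-7);print("grip",g)
plan((600,-150,150,0.7),save=False)
E
```

```text
[ 424.2 -254.   122.3] side crop 671 309 top crop 148 349
[ 416.4 -343.6  122.3] side crop 734 264 top crop 305 367
ends [678.4899249  -11.35070489] [408.5100751  -14.64929511]
grip [659.49134288 -11.5828279 ]
[0.1914, -0.5471, 0.1566] -0.0158 rows>= 3.0
```

```bash
python3 -c "
from h import *
plan((657,-11.8,190,.6))
plan((657,-11.8,130,.6))"
```

```text
[0.3405, -1.0225, 0.0233] -0.0156 rows>= 6.0
[0.0, -0.0, 0.2] 0.0 rows>= 1.0
```

```bash
python3 -c "
from h import *
json.dump([528.5,-308.5,197,-5.0],open('cmd.json','w'))
plan((640,-50,190,.6))
plan((657,-11.8,130,.6))"
```

```text
[0.2952, -0.8908, 0.0233] -0.0156 rows>= 5.0
[0.058, -0.1267, 0.2] 0.0 rows>= 2.0
```

Emit:
step_arm --pt "0.05 -0.15 0.0233" --pt "0.11 -0.33 0.0233" --pt "0.17 -0.51 0.0233" --pt "0.22 -0.68 0.0233" --pt "0.27 -0.82 0.0233" --pt "0.2952 -0.8908 0.0233" --pt "0.2952 -0.8908 0.0233" --turn '[-0.0156, -0.0156, -0.0156, -0.0156, -0.0156, -0.0156, -0.0156]'

```text
time_s: 5.1
ee_pos: [640.1, -49.2, 189.2]
ee_rot: [180.0, 0.1, 0.7]
force: [0.3, 0.2, -1.6]
gripper_width: 45.8
gripper_force: 60.0
```

Emit:
step_arm --pt "0.03 -0.06 0.06" --pt "0.058 -0.1267 0.13" --pt "0.058 -0.1267 0.2" --pt "0.058 -0.1267 0.2" --pt "0.058 -0.1267 0.2" --turn '[0, 0, 0, 0, 0]'

```text
time_s: 5.72
ee_pos: [657.2, -11.7, 129.8]
ee_rot: [180.0, -0.0, 0.6]
force: [0.3, -0.7, -1.2]
gripper_width: 45.6
gripper_force: 60.0
```

```bash
python3 - <<'E'
from h import *
st()
f=grab("top");s=grab("side")
im=np.zeros((480,790,3),np.uint8)
im[:,:240]=cv2.resize(f["color"][165:285,253:313],None,fx=4,fy=4,interpolation=2);im[:480,250:790]=cv2.resize(s["color"][160:280,235:370],None,fx=4,fy=4,interpolation=2)
cv2.imwrite("pics/g3.png",im)
E
```

```text
5.72 [657.2 -11.7 129.8] [180.   -0.    0.6] [ 0.3 -0.7 -1.2] 45.6 60.0
```

View pics/g3.png

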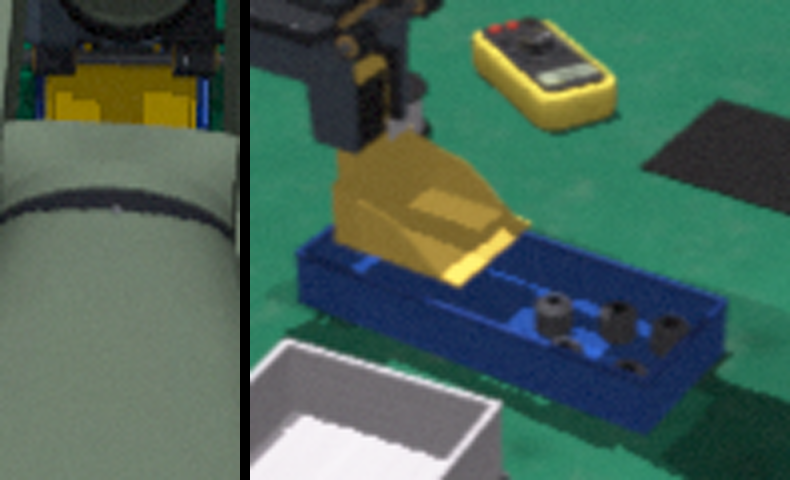

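```bash
python3 - <<'E'
from h import *
s=grab("side");f=grab("top")
for u,v in((299,254),(650,400),(725,300),(331,227)):
    print((u,v),onz(s,(u-250)/4+235,v/4+160,40).round(1)[:2])
for u,v in((36,100),(209,100)): print(onz(f,u/4+253,v/4+165,40).round(1))
E
python3 -c "
from h import *
plan((657,-11.8,88,.6),(657,-11.8,78,.6))"
```

```text
(299, 254) [676.2  40.6]
(650, 400) [392.3  53. ]
(725, 300) [404.7 -67.6]
(331, 227) [678.9   1.1]
[630.1  40.   40. ]
[632.9 -68.5  40. ]
[-0.0, -0.0, 0.14] 0.0 rows>= 1.0
[-0.0, -0.0, 0.1734] 0.0 rows>= 1.0
```

Emit:
step_arm --pt "0 0.002 0.04" --pt "0 0.002 0.08" --pt "0 0.002 0.11" --pt "0 0.002 0.14" --pt "0 0.002 0.15" --pt "0 0.002 0.15" --turn '[0, 0, 0, 0, 0, 0]'

```text
time_s: 6.68
ee_pos: [657.0, -12.4, 84.8]
ee_rot: [180.0, 0.0, 0.6]
force: [0.2, -0.1, -1.0]
gripper_width: 45.5
gripper_force: 60.0
```

Emit:
step_arm --pt "0 0 0.01" --pt "0 0 0.02" --pt "0 0 0.0245" --pt "0 0 0.0245" --turn '[0, 0, 0, 0]'

```text
time_s: 7.18
ee_pos: [656.9, -12.4, 78.0]
ee_rot: [180.0, -0.0, 0.6]
force: [-0.6, 0.7, 1.2]
gripper_width: 45.6
gripper_force: 60.0
```

Emit:
step_arm --pt "-0.02 0 0" --pt "-0.05 0 0" --pt "-0.08 0 0" --pt "-0.11 0 0" --pt "-0.14 0 0" --pt "-0.17 0 0" --pt "-0.2 0 0" --pt "-0.23 0 0" --pt "-0.26 0 0" --pt "-0.28 0 0" --pt "-0.28 0 0" --turn '[0, 0, 0, 0, 0, 0, 0, 0, 0, 0, 0]'

```text
time_s: 8.55
ee_pos: [572.2, -13.3, 78.0]
ee_rot: [180.0, 0.0, 0.6]
force: [1.6, 1.3, 6.7]
gripper_width: 45.5
gripper_force: 60.0
```

Emit:
step_arm --pt "-0.015 0 0" --pt "-0.03 0 0" --pt "-0.045 0 0" --pt "-0.06 0 0" --pt "-0.075 0 0" --pt "-0.09 0 0" --pt "-0.1 0 0" --pt "-0.1 0 0" --turn '[0, 0, 0, 0, 0, 0, 0, 0]'

```text
time_s: 9.55
ee_pos: [543.8, -13.8, 78.1]
ee_rot: [180.0, -0.2, 0.6]
force: [5.2, 0.3, 5.4]
gripper_width: 45.5
gripper_force: 60.0
```

```bash
python3 - <<'E'
from h import *
st()
s=grab("side")
cv2.imwrite("pics/g4.png",cv2.resize(s["color"][170:280,235:370],None,fx=5,fy=5,interpolation=2))
E
```

```text
9.55 [543.8 -13.8  78.1] [180.   -0.2   0.6] [5.2 0.3 5.4] 45.5 60.0
```

View pics/g4.png

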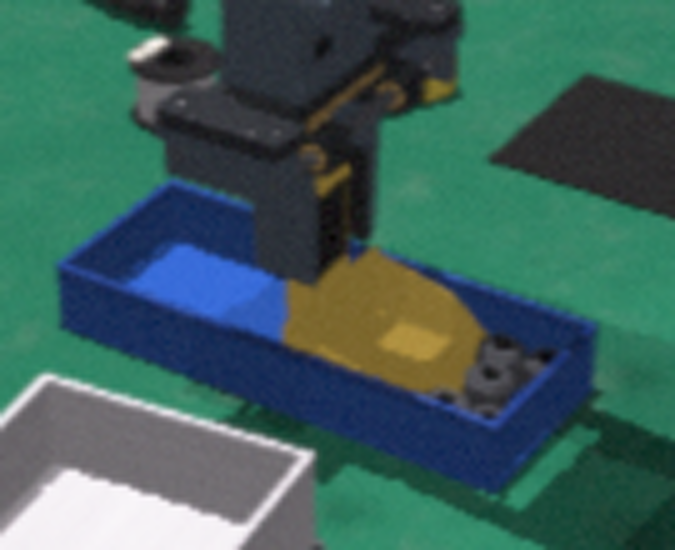

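The cores are bunched against the near wall at about (490,370), with the lip starting to go under them. I'll push on slowly.

Emit:
step_arm --pt "-0.01 0 0" --pt "-0.02 0 0" --pt "-0.03 0 0" --pt "-0.04 0 0" --pt "-0.045 0 0" --pt "-0.045 0 0" --turn '[0, 0, 0, 0, 0, 0]'

```text
time_s: 10.35
ee_pos: [532.4, -13.9, 78.7]
ee_rot: [180.0, -0.4, 0.6]
force: [8.0, 0.3, 5.0]
gripper_width: 45.6
gripper_force: 60.0
```

Emit:
step_arm --pt "-0.01 0 0" --pt "-0.02 0 0" --pt "-0.03 0 0" --pt "-0.03 0 0" --turn '[0, 0, 0, 0]'

```text
time_s: 10.85
ee_pos: [523.4, -14.1, 78.7]
ee_rot: [180.0, -0.4, 0.6]
force: [7.5, 0.9, 5.7]
gripper_width: 46.0
gripper_force: 60.0
```

```bash
python3 - <<'E'
from h import *
st()
s=grab("side")
cv2.imwrite("pics/g5.png",cv2.resize(s["color"][195:275,280:365],None,fx=6,fy=6,interpolation=2))
E
```

```text
10.85 [523.4 -14.1  78.7] [180.   -0.4   0.6] [7.5 0.9 5.7] 46.0 60.0
```

View pics/g5.png

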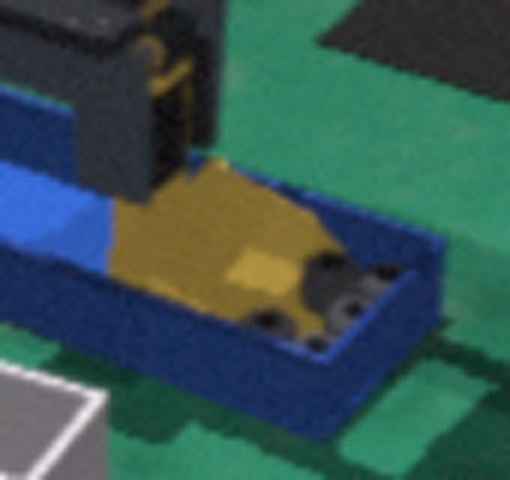

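Emit:
step_arm --pt "-0.008 0 0.0" --pt "-0.013 0 0" --pt "-0.018 0 0" --pt "-0.018 0 0" --turn '[0, 0, 0, 0]'

```text
time_s: 11.4
ee_pos: [518.3, -14.2, 78.8]
ee_rot: [180.0, -0.5, 0.6]
force: [7.9, -0.7, 5.4]
gripper_width: 45.7
gripper_force: 60.0
```

Emit:
step_arm --pt "-0.001 0 -0.01" --pt "0 0 -0.03" --pt "0 0 -0.05" --pt "0 0 -0.08" --pt "0 0 -0.11" --pt "0 0 -0.14" --pt "0 0 -0.17" --pt "0 0 -0.2" --pt "0 0 -0.2" --turn '[0, 0, 0, 0, 0, 0, 0, 0, 0]'

```text
time_s: 12.52
ee_pos: [515.1, -13.9, 138.3]
ee_rot: [180.0, -0.0, 0.6]
force: [-1.0, 1.0, -4.1]
gripper_width: 45.5
gripper_force: 60.0
```

```bash
python3 - <<'E'
from h import *
st()
s=grab("side")
cv2.imwrite("pics/g6.png",cv2.resize(s["color"][165:270,265:370],None,fx=5,fy=5,interpolation=2))
E
```

```text
12.53 [515.1 -13.9 138.3] [180.   -0.    0.6] [-1.   1.  -4.1] 45.5 60.0
```

View pics/g6.png

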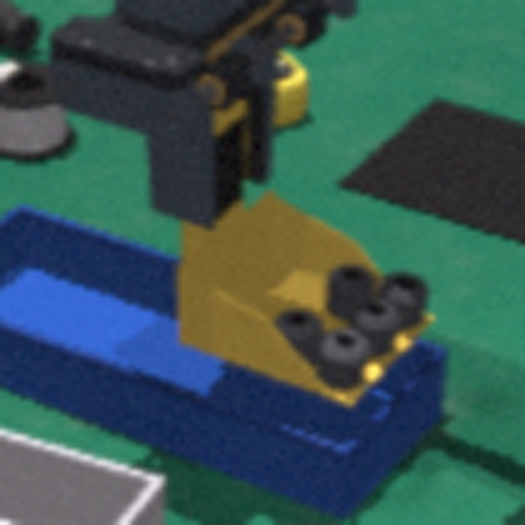

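All five cores are on the scoop, with the front row at (340,350)–(405,295) close to the lip, and nothing is left in the tub. I'll carry them gently to the hopper.

Emit:
step_arm --pt "0.001 -0.01 -0.01" --pt "0.003 -0.03 -0.025" --pt "0.008 -0.06 -0.045" --pt "0.015 -0.1 -0.065" --pt "0.025 -0.15 -0.085" --pt "0.037 -0.207 -0.097" --pt "0.05 -0.267 -0.101" --pt "0.063 -0.327 -0.101" --pt "0.076 -0.387 -0.101" --pt "0.088 -0.447 -0.101" --pt "0.1 -0.507 -0.101" --pt "0.111 -0.563 -0.101" --pt "0.121 -0.617 -0.101" --pt "0.13 -0.663 -0.101" --pt "0.137 -0.703 -0.101" --pt "0.143 -0.737 -0.101" --pt "0.147 -0.76 -0.101" --pt "0.15 -0.773 -0.101" --pt "0.151 -0.7815 -0.101" --pt "0.151 -0.7815 -0.101" --turn '[-0.0005, -0.001, -0.002, -0.003, -0.004, -0.005, -0.006, -0.007, -0.008, -0.009, -0.01, -0.011, -0.012, -0.013, -0.014, -0.015, -0.016, -0.017, -0.0178, -0.0178]'

```text
time_s: 15.08
ee_pos: [557.8, 220.9, 167.9]
ee_rot: [180.0, 0.0, 7.0]
force: [0.8, 0.3, -4.6]
gripper_width: 45.6
gripper_force: 60.0
```

```bash
python3 - <<'E'
from h import *
json.dump([558,221,168,7.0],open("cmd.json","w"))
st()
s=grab("side");f=grab("top");cv2.imwrite("pics/h1.png",s["color"]);cv2.imwrite("pics/h1t.png",f["color"])
g=np.array([558,221,176.]);Rz=R.from_euler('z',7,degrees=True)
# region of scoop interior in side view, dark blobs
q=[proj(s,g+Rz.apply(p)) for p in([-108,45,-82],[-108,-45,-82],[-10,-45,-36],[-10,45,-36])];print(np.round(q))
# hopper rim corners: bright grey in top view vs expectation
h=np.array([513.5,216,68.])
print("rim exp side",[np.round(proj(s,h+Rz.apply([a,b,0]))).tolist() for a,b in((71,71),(71,-71),(-71,-71),(-71,71))])
m=cv2.inRange(s["color"],(0,0,0),(60,60,60));x,y,w,hh=cv2.boundingRect(np.int32(q))
print(x,y,w,hh)
from collections import Counter
sub=s["color"][y:y+hh,x:x+w];hs=cv2.cvtColor(sub,cv2.COLOR_BGR2HSV);d=cv2.inRange(hs,(0,0,0),(180,110,110))
for r in range(0,hh,2):print(''.join('#' if v else '.' for v in d[r]))
E
```

```text
15.07 [557.8 220.9 167.9] [180.   0.   7.] [ 0.8  0.3 -4.6] 45.6 60.0
[[269. 279.]
 [288. 257.]
 [250. 230.]
 [229. 250.]]
rim exp side [[212.0, 278.0], [245.0, 245.0], [296.0, 260.0], [266.0, 297.0]]
228 229 60 51
###############.............................................
###############....#....#...................................
#############...............#...............................
###########.....................#...........................
#########.........................##........................
########..............................##....................
..........................................#.................
...........................................##...............
.............................................##.............
.....................................#######........#.......
...................................###########.#####.####...
...................................#######################..
...................................#######################..
...................................#######################..
....................................#####################...
.........................#######........################....
.......................###########......###########.........
.......................###########################..........
#.........................########################..........
###.........................##################..............
#######.......................##############................
###########......................##########.................
#########........#...............##########.................
#######........###########..........######.................#
#####...........################..........................##
..#...........#######################......#............####
```

Emit:
step_arm --pt "0 0 0" --pt "0 0 0" --pt "0 0 0" --turn '[0, 0, 0]' --force 30

```text
time_s: 15.55
ee_pos: [557.9, 220.9, 167.9]
ee_rot: [180.0, 0.0, 7.0]
force: [0.8, -0.7, -4.0]
gripper_width: 45.7
gripper_force: 30.0
```

```bash
cat > lip.py <<'E'
from h import *
# pitch of scoop about grip from yellow mask in the side view: print extreme yellow points vs models
def look(g,yaw):
    st();s=grab("side");Rz=R.from_euler('z',yaw,degrees=True)
    hs=cv2.cvtColor(s["color"],cv2.COLOR_BGR2HSV);m=cv2.inRange(hs,(18,110,40),(36,255,255))
    c=np.int32(proj(s,np.array(g)+Rz.apply([-50,0,-60])));k=np.zeros_like(m);cv2.circle(k,tuple(int(v) for v in c),75,255,-1);m&=k
    q=max(cv2.findContours(m,0,1)[0],key=cv2.contourArea)[:,0]
    print("right",q[q[:,0].argmax()],"bottom",q[q[:,1].argmax()],"left",q[q[:,0].argmin()])
    for p in(0,5,10,15,20,30,40,50,60):
        Rp=R.from_euler('zy',[yaw,-p],degrees=True)
        print(p,[np.round(proj(s,np.array(g)+Rp.apply(v))).tolist() for v in([-108,-45,-82],[-108,45,-82],[7,45,-82])],(np.array(g)+Rp.apply([-108,0,-82])).round(0))
E
python3 -c "
from lip import *
look((558,221,176),7)"
```

```text
15.55 [557.9 220.9 167.9] [180.   0.   7.] [ 0.8 -0.7 -4. ] 45.7 30.0
right [285 259] bottom [266 278] left [229 240]
0 [[288.0, 257.0], [269.0, 279.0], [224.0, 265.0]] [451. 208.  94.]
5 [[285.0, 258.0], [266.0, 281.0], [222.0, 264.0]] [458. 208.  85.]
10 [[282.0, 260.0], [263.0, 283.0], [219.0, 262.0]] [467. 208.  77.]
15 [[279.0, 261.0], [260.0, 284.0], [217.0, 261.0]] [476. 208.  69.]
20 [[276.0, 262.0], [257.0, 285.0], [215.0, 259.0]] [485. 208.  62.]
30 [[269.0, 262.0], [249.0, 286.0], [210.0, 255.0]] [506. 208.  51.]
40 [[262.0, 261.0], [242.0, 285.0], [206.0, 250.0]] [529. 208.  44.]
50 [[255.0, 259.0], [234.0, 283.0], [202.0, 245.0]] [552. 208.  41.]
60 [[247.0, 256.0], [226.0, 279.0], [199.0, 240.0]] [575. 208.  42.]
```

Emit:
step_arm --pt "0.008 0 0" --pt "0.02 0 0" --pt "0.033 0 0" --pt "0.043 0 0" --pt "0.05 0 0" --pt "0.05 0 0" --turn '[0, 0, 0, 0, 0, 0]'

```text
time_s: 16.35
ee_pos: [572.9, 222.8, 167.8]
ee_rot: [180.0, 0.0, 7.0]
force: [-0.7, 0.7, -4.0]
gripper_width: 46.2
gripper_force: 30.0
```

Emit:
step_arm --pt "0 0 0" --pt "0 0 0" --pt "0 0 0" --turn '[0, 0, 0]' --force 16

```text
time_s: 16.73
ee_pos: [572.7, 222.8, 167.9]
ee_rot: [180.0, 0.0, 7.0]
force: [-0.1, 1.0, -4.0]
gripper_width: 46.0
gripper_force: 16.0
```

```bash
python3 -c "
from lip import *
look((573,222.5,176),7)"
```

```text
16.73 [572.7 222.8 167.9] [180.   0.   7.] [-0.1  1.  -4. ] 46.0 16.0
right [280 255] bottom [262 277] left [223 248]
0 [[282.0, 255.0], [263.0, 277.0], [219.0, 263.0]] [466. 209.  94.]
5 [[279.0, 257.0], [260.0, 279.0], [216.0, 262.0]] [473. 209.  85.]
10 [[277.0, 258.0], [257.0, 281.0], [214.0, 260.0]] [482. 209.  77.]
15 [[274.0, 259.0], [254.0, 282.0], [212.0, 259.0]] [491. 209.  69.]
20 [[270.0, 260.0], [251.0, 283.0], [209.0, 257.0]] [500. 209.  62.]
30 [[264.0, 261.0], [244.0, 284.0], [205.0, 253.0]] [521. 209.  51.]
40 [[257.0, 260.0], [236.0, 283.0], [201.0, 248.0]] [544. 209.  44.]
50 [[250.0, 257.0], [229.0, 281.0], [197.0, 243.0]] [567. 209.  41.]
60 [[242.0, 254.0], [221.0, 277.0], [194.0, 238.0]] [590. 209.  42.]
```

Emit:
step_arm --pt "0 0 0" --pt "0 0 0" --pt "0 0 0" --turn '[0, 0, 0]' --force 10

```text
time_s: 17.15
ee_pos: [572.8, 222.9, 167.9]
ee_rot: [180.0, -0.0, 7.0]
force: [0.9, -0.5, -3.9]
gripper_width: 46.0
gripper_force: 10.0
```

```bash
python3 -c "
from lip import *
look((573,222.5,176),7)"|head -3
```

```text
17.15 [572.8 222.9 167.9] [180.  -0.   7.] [ 0.9 -0.5 -3.9] 46.0 10.0
right [272 261] bottom [252 281] left [217 262]
0 [[282.0, 255.0], [263.0, 277.0], [219.0, 263.0]] [466. 209.  94.]
```

Emit:
step_arm --pt "0 0 0" --pt "0 0 0" --pt "0 0 0" --turn '[0, 0, 0]'

```text
time_s: 17.58
ee_pos: [572.8, 222.9, 167.9]
ee_rot: [180.0, -0.0, 7.0]
force: [-0.5, -0.1, -3.2]
gripper_width: 46.0
gripper_force: 10.0
```

```bash
python3 -c "
from lip import *
look((573,222.5,176),7)"|head -3
```

```text
17.57 [572.8 222.9 167.9] [180.  -0.   7.] [-0.5 -0.1 -3.2] 46.0 10.0
right [272 261] bottom [252 281] left [218 254]
0 [[282.0, 255.0], [263.0, 277.0], [219.0, 263.0]] [466. 209.  94.]
```

Emit:
step_arm --pt "0 0 0" --pt "0 0 0" --pt "0 0 0" --turn '[0, 0, 0]' --force 8

```text
time_s: 18.0
ee_pos: [572.7, 222.8, 167.9]
ee_rot: [180.0, 0.0, 7.0]
force: [0.4, -0.7, -3.3]
gripper_width: 46.0
gripper_force: 8.0
```

```bash
python3 -c "
from lip import *
look((573,222.5,176),7)"|head -3
```

```text
18.0 [572.7 222.8 167.9] [180.   0.   7.] [ 0.4 -0.7 -3.3] 46.0 8.0
right [270 264] bottom [252 281] left [217 262]
0 [[282.0, 255.0], [263.0, 277.0], [219.0, 263.0]] [466. 209.  94.]
```

Emit:
step_arm --pt "0 0 0" --pt "0 0 0" --pt "0 0 0" --turn '[0, 0, 0]' --force 6

```text
time_s: 18.42
ee_pos: [572.9, 222.9, 168.1]
ee_rot: [-180.0, -0.0, 7.0]
force: [0.5, 0.8, -2.8]
gripper_width: 46.3
gripper_force: 6.0
```

```bash
python3 -c "
from lip import *
look((573,222.5,176),7)"|head -3
```

```text
18.43 [572.9 222.9 168.1] [-180.   -0.    7.] [ 0.5  0.8 -2.8] 46.3 6.0
right [261 264] bottom [241 284] left [208 258]
0 [[282.0, 255.0], [263.0, 277.0], [219.0, 263.0]] [466. 209.  94.]
```

Emit:
step_arm --pt "0 0 0" --pt "0 0 0" --pt "0 0 0" --pt "0 0 0" --turn '[0, 0, 0, 0]' --force 8

```text
time_s: 18.98
ee_pos: [572.8, 222.9, 168.0]
ee_rot: [180.0, -0.0, 7.0]
force: [0.3, -0.4, -1.2]
gripper_width: 46.1
gripper_force: 8.0
```

```bash
python3 - <<'E'
from lip import *
look((573,222.5,176),7)
s=grab("side");f=grab("top")
im=np.zeros((440,790,3),np.uint8)
im[:,:400]=cv2.resize(s["color"][215:325,185:285],None,fx=4,fy=4,interpolation=2);im[:,410:790]=cv2.resize(f["color"][180:290,140:235],None,fx=4,fy=4,interpolation=2)
cv2.imwrite("pics/h2.png",im)
hs=cv2.cvtColor(s["color"],cv2.COLOR_BGR2HSV);y=cv2.inRange(hs,(18,110,40),(36,255,255));d=cv2.inRange(hs,(0,0,0),(180,110,62))
for r in range(225,310,2):print(r,''.join('y' if y[r,c] else '#' if d[r,c] else '.' for c in range(195,305)))
E
```

```text
18.98 [572.8 222.9 168. ] [180.  -0.   7.] [ 0.3 -0.4 -1.2] 46.1 8.0
right [261 264] bottom [241 284] left [209 257]
0 [[282.0, 255.0], [263.0, 277.0], [219.0, 263.0]] [466. 209.  94.]
5 [[279.0, 257.0], [260.0, 279.0], [216.0, 262.0]] [473. 209.  85.]
10 [[277.0, 258.0], [257.0, 281.0], [214.0, 260.0]] [482. 209.  77.]
15 [[274.0, 259.0], [254.0, 282.0], [212.0, 259.0]] [491. 209.  69.]
20 [[270.0, 260.0], [251.0, 283.0], [209.0, 257.0]] [500. 209.  62.]
30 [[264.0, 261.0], [244.0, 284.0], [205.0, 253.0]] [521. 209.  51.]
40 [[257.0, 260.0], [236.0, 283.0], [201.0, 248.0]] [544. 209.  44.]
50 [[250.0, 257.0], [229.0, 281.0], [197.0, 243.0]] [567. 209.  41.]
60 [[242.0, 254.0], [221.0, 277.0], [194.0, 238.0]] [590. 209.  42.]
225 ....................##################.########...............................................................
227 ....................#################.........................................................................
229 ....................################...yyyy...................................................................
231 ...............
[... 3880 characters left out ...]
..........
299 .....................#######..########.....................................................#..................
301 ....................#######.##.########.......................................................................
303 ...................#####################......................................................................
305 ...................####################................................................#......................
307 ....................###################.......................................................................
309 .....................###############................................................#.........................
```

The scoop is pitched about 34° and empty, with wrist force back to −1.2 N. The dark cores lie in the hopper's −x corner around (262,280) in the side view. I'll lift away and return to the mat.

```bash
python3 -c "
from h import *
json.dump([573,222.9,168,7.0],open('cmd.json','w'))
plan((573,222.9,228,7),(540,-10,228,1))
plan((464.4,-302.9,160,-5),save=True)
X=np.array([.9962,-.0872])
P=[]
for a in (71.2,66,60,55,50,46,42,39,37.2):
    r=135.6*np.array([np.cos(np.radians(a)),np.sin(np.radians(a))]);p=np.array([420.9,-299])+X*r[0];P.append((p[0],p[1],r[1]+3-8,-5))
plan((464.4,-302.9,128,-5))
plan(*P)
"
```

```text
[0.0, 0.0, -0.2] 0.0 rows>= 1.0
[-0.2038, 0.7571, -0.2] 0.0167 rows>= 4.0
[-0.2688, 0.9719, 0.2267] 0.0166 rows>= 5.0
[0.0, -0.0, 0.1066] 0.0 rows>= 1.0
[0.0001, -0.0003, 0.0155] 0.0 rows>= 1.0
[0.0383, -0.0003, 0.0304] 0.0 rows>= 1.0
[0.0804, -0.0003, 0.0519] 0.0 rows>= 1.0
[0.1137, -0.0003, 0.0731] 0.0 rows>= 1.0
[0.145, -0.0003, 0.0971] 0.0 rows>= 1.0
[0.1684, -0.0003, 0.1182] 0.0 rows>= 1.0
[0.1903, -0.0003, 0.1409] 0.0 rows>= 2.0
[0.2057, -0.0003, 0.1589] 0.0 rows>= 2.0
[0.2145, -0.0003, 0.1701] 0.0 rows>= 2.0
```

Emit:
step_arm --pt "0 0 -0.04" --pt "0 0 -0.1" --pt "0 0 -0.16" --pt "0 0 -0.2" --pt "-0.03 0.12 -0.2" --pt "-0.08 0.3 -0.2" --pt "-0.13 0.48 -0.2" --pt "-0.17 0.64 -0.2" --pt "-0.2038 0.7571 -0.2" --pt "-0.2038 0.7571 -0.2" --turn '[0, 0, 0, 0, 0, 0.005, 0.01, 0.0167, 0.0167, 0.0167]' --force 25

```text
time_s: 20.38
ee_pos: [539.5, -12.2, 228.5]
ee_rot: [180.0, -0.0, 0.8]
force: [0.6, 0.8, -1.9]
gripper_width: 45.6
gripper_force: 25.0
```

Emit:
step_arm --pt "-0.03 0.12 0" --pt "-0.08 0.3 0" --pt "-0.13 0.48 0.03" --pt "-0.18 0.66 0.1" --pt "-0.23 0.84 0.17" --pt "-0.2688 0.9719 0.2267" --pt "-0.2688 0.9719 0.2267" --pt "-0.2688 0.9719 0.2267" --turn '[0, 0.005, 0.01, 0.0166, 0.0166, 0.0166, 0.0166, 0.0166]'

```text
time_s: 21.38
ee_pos: [465.1, -302.2, 160.2]
ee_rot: [-180.0, -0.0, -4.9]
force: [-0.2, 0.2, -1.5]
gripper_width: 46.0
gripper_force: 25.0
```

```bash
python3 -c "
from lip import *
look((464.4,-302.9,168),-5)
"
```

```text
21.38 [ 465.1 -302.2  160.2] [-180.    -0.    -4.9] [-0.2  0.2 -1.5] 46.0 25.0
right [395 190] bottom [379 202] left [356 179]
0 [[414.0, 183.0], [399.0, 195.0], [364.0, 183.0]] [ 357. -293.   86.]
5 [[412.0, 185.0], [396.0, 197.0], [362.0, 182.0]] [ 364. -293.   77.]
10 [[409.0, 187.0], [393.0, 199.0], [360.0, 181.0]] [ 373. -293.   69.]
15 [[405.0, 189.0], [390.0, 200.0], [358.0, 180.0]] [ 382. -293.   61.]
20 [[402.0, 190.0], [387.0, 201.0], [356.0, 178.0]] [ 391. -293.   54.]
30 [[395.0, 191.0], [380.0, 202.0], [352.0, 175.0]] [ 412. -293.   43.]
40 [[388.0, 192.0], [373.0, 202.0], [349.0, 171.0]] [ 435. -293.   36.]
50 [[381.0, 191.0], [366.0, 201.0], [347.0, 167.0]] [ 458. -293.   33.]
60 [[373.0, 188.0], [359.0, 199.0], [345.0, 163.0]] [ 482. -293.   34.]
```

Emit:
step_arm --pt "0 0 0.04" --pt "0 0 0.08" --pt "0 0 0.1066" --pt "0 0 0.1066" --turn '[0, 0, 0, 0]'

```text
time_s: 21.92
ee_pos: [463.9, -302.5, 126.9]
ee_rot: [-179.9, 0.1, -5.0]
force: [0.2, 0.5, -0.5]
gripper_width: 45.7
gripper_force: 25.0
```

Emit:
step_arm --pt "0.0 0 0.0155" --pt "0.02 0 0.023" --pt "0.0383 0 0.0304" --pt "0.06 0 0.041" --pt "0.0804 0 0.0519" --pt "0.097 0 0.062" --pt "0.1137 0 0.0731" --pt "0.13 0 0.085" --pt "0.145 0 0.0971" --pt "0.157 0 0.107" --pt "0.1684 0 0.1182" --pt "0.179 0 0.129" --pt "0.1903 0 0.1409" --pt "0.198 0 0.15" --pt "0.198 0 0.15" --turn '[0, 0, 0, 0, 0, 0, 0, 0, 0, 0, 0, 0, 0, 0, 0]' --force 8

```text
time_s: 23.8
ee_pos: [523.5, -308.0, 82.5]
ee_rot: [-180.0, 0.0, -5.0]
force: [-0.2, 0.1, -1.5]
gripper_width: 46.0
gripper_force: 8.0
```

```bash
python3 -c "
from lip import *
look(env.state()['ee_pos']+[0,0,8],-5)
"
```

```text
23.8 [ 523.5 -308.    82.5] [-180.    0.   -5.] [-0.2  0.1 -1.5] 46.0 8.0
right [393 201] bottom [375 213] left [349 194]
0 [[394.0, 200.0], [379.0, 212.0], [346.0, 200.0]] [ 416. -299.    8.]
5 [[391.0, 202.0], [376.0, 214.0], [344.0, 199.0]] [ 423. -299.   -1.]
10 [[388.0, 203.0], [373.0, 215.0], [342.0, 198.0]] [ 432. -299.   -9.]
15 [[386.0, 205.0], [370.0, 217.0], [340.0, 197.0]] [ 441. -299.  -17.]
20 [[382.0, 206.0], [367.0, 217.0], [338.0, 195.0]] [ 450. -299.  -23.]
30 [[376.0, 207.0], [361.0, 218.0], [335.0, 192.0]] [ 471. -299.  -34.]
40 [[369.0, 207.0], [354.0, 218.0], [332.0, 188.0]] [ 494. -299.  -41.]
50 [[363.0, 206.0], [348.0, 217.0], [330.0, 184.0]] [ 517. -299.  -45.]
60 [[356.0, 204.0], [341.0, 214.0], [328.0, 180.0]] [ 541. -299.  -44.]
```

Emit:
step_arm --pt "0.008 0 0.01" --pt "0.014 0 0.018" --pt "0.014 0 0.021" --pt "0.014 0 0.021" --turn '[0, 0, 0, 0]'

```text
time_s: 24.35
ee_pos: [528.7, -308.4, 78.6]
ee_rot: [180.0, -0.2, -5.0]
force: [-0.6, 1.8, 9.4]
gripper_width: 46.2
gripper_force: 8.0
```

Emit:
step_arm --pt "0 0 0" --pt "0 0 0" --pt "0 0 0" --pt "0 0 0" --pt "0 0 0" --turn '[0, 0, 0, 0, 0]' --fingers -1

```text
time_s: 24.98
ee_pos: [527.7, -308.5, 76.5]
ee_rot: [-180.0, 0.0, -5.0]
force: [-0.5, -0.1, 0.3]
gripper_width: 90.8
gripper_force: 0.0
```

Emit:
step_arm --pt "0 0 -0.1" --pt "0 0 -0.25" --pt "0 0 -0.4" --pt "0 0 -0.5" --pt "0 0 -0.5" --turn '[0, 0, 0, 0, 0]'

```text
time_s: 25.6
ee_pos: [528.9, -309.2, 229.4]
ee_rot: [179.8, -0.3, -5.0]
force: [-0.2, -0.2, -0.8]
gripper_width: 91.1
gripper_force: 0.0
```

```bash
python3 - <<'E'
from lip import *
look((528.5,-308.5,85),-5)
json.dump([464.4+.9962*300*.212,-302.9-.0872*300*.212,128-300*.171+150,-5],open("cmd.json","w"))
f=grab("top")
# dial: bar yaw now 152 pointer; go above it
plan((470,100,228,60))
plan((498,341,180,152))
E
```

```text
25.6 [ 528.9 -309.2  229.4] [179.8  -0.3  -5. ] [-0.2 -0.2 -0.8] 91.1 0.0
right [393 202] bottom [376 213] left [349 195]
0 [[392.0, 201.0], [377.0, 213.0], [344.0, 201.0]] [ 421. -299.    3.]
5 [[390.0, 203.0], [374.0, 215.0], [342.0, 200.0]] [ 428. -299.   -6.]
10 [[387.0, 204.0], [372.0, 216.0], [340.0, 199.0]] [ 437. -299.  -14.]
15 [[384.0, 206.0], [369.0, 218.0], [339.0, 198.0]] [ 446. -299.  -22.]
20 [[381.0, 207.0], [366.0, 218.0], [337.0, 196.0]] [ 455. -299.  -29.]
30 [[375.0, 208.0], [360.0, 219.0], [333.0, 193.0]] [ 476. -299.  -40.]
40 [[368.0, 208.0], [353.0, 219.0], [331.0, 189.0]] [ 499. -299.  -47.]
50 [[361.0, 207.0], [346.0, 218.0], [328.0, 185.0]] [ 522. -299.  -50.]
60 [[354.0, 205.0], [340.0, 215.0], [326.0, 181.0]] [ 546. -299.  -49.]
[-0.3105, -1.3395, -0.0043] -0.1806 rows>= 7.0
[0.7425, -0.3206, 0.16] -0.2555 rows>= 9.0
```

```bash
python3 - <<'E'
from h import *
json.dump([464.4+.9962*300*.212,-302.9-.0872*300*.212,128-300*.171+150,-5],open("cmd.json","w"))
plan((490,-60,228,60))
plan((470,190,228,120))
plan((498,341,150,152))
plan((498,341,85,152))
E
```

```text
[-0.1976, -0.814, -0.0043] -0.1806 rows>= 7.0
[0.6885, -0.4742, -0.0] -0.1666 rows>= 6.0
[0.3893, 0.3325, 0.26] -0.0889 rows>= 3.0
[-0.0, -0.0, 0.2166] -0.0 rows>= 2.0
```

Emit:
step_arm --pt "-0.02 -0.1 0" --pt "-0.07 -0.28 0" --pt "-0.12 -0.46 0" --pt "-0.16 -0.64 0" --pt "-0.1976 -0.814 -0.0043" --pt "-0.1976 -0.814 -0.0043" --pt "-0.1976 -0.814 -0.0043" --turn '[-0.02, -0.045, -0.07, -0.1, -0.13, -0.155, -0.1806]' --fingers 0

```text
time_s: 26.58
ee_pos: [488.7, -59.0, 226.0]
ee_rot: [-179.8, 0.1, 60.5]
force: [-0.1, -0.1, -0.1]
gripper_width: 45.7
gripper_force: 0.0
```

Emit:
step_arm --pt "0.08 -0.06 0" --pt "0.21 -0.15 0" --pt "0.35 -0.24 0" --pt "0.49 -0.34 0" --pt "0.62 -0.43 0" --pt "0.6885 -0.4742 0" --pt "0.6885 -0.4742 0" --turn '[-0.025, -0.05, -0.075, -0.1, -0.13, -0.155, -0.1666]'

```text
time_s: 27.45
ee_pos: [468.4, 191.4, 225.6]
ee_rot: [-179.8, -0.1, 120.4]
force: [0.2, -0.1, -0.6]
gripper_width: 45.8
gripper_force: 0.0
```

Emit:
step_arm --pt "0.1 0.08 0.0" --pt "0.22 0.19 0.05" --pt "0.33 0.28 0.15" --pt "0.3893 0.3325 0.26" --pt "0.3893 0.3325 0.26" --pt "0.3893 0.3325 0.26" --turn '[-0.025, -0.05, -0.075, -0.0889, -0.0889, -0.0889]'

```text
time_s: 28.2
ee_pos: [497.3, 340.2, 149.5]
ee_rot: [-179.9, -0.0, 152.0]
force: [0.1, -0.0, 0.4]
gripper_width: 45.8
gripper_force: 0.0
```

```bash
python3 - <<'E'
from h import *
st()
s=grab("side");f=grab("top")
im=np.zeros((440,790,3),np.uint8)
im[:,:400]=cv2.resize(s["color"][240:350,180:280],None,fx=4,fy=4,interpolation=2);im[:,410:790]=cv2.resize(f["color"][190:300,105:200],None,fx=4,fy=4,interpolation=2)
cv2.imwrite("pics/d1.png",im)
E
```

```text
28.2 [497.3 340.2 149.5] [-179.9   -0.   152. ] [ 0.1 -0.   0.4] 45.8 0.0
```

View pics/d1.png

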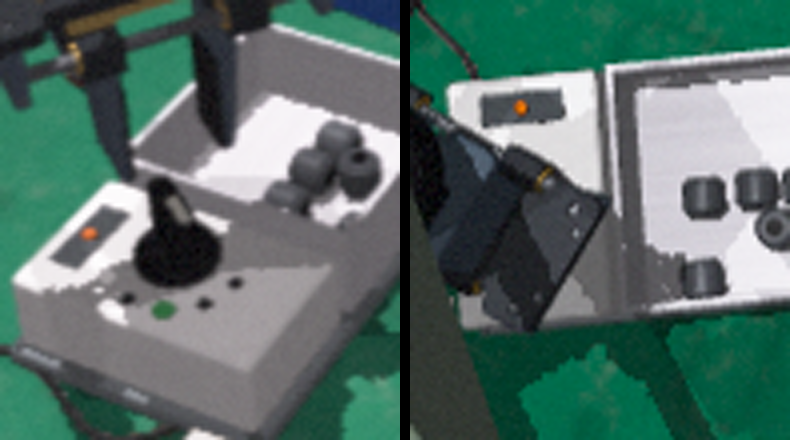

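Four cores are plainly visible in the hopper, with a fifth at the crop edge (785,185). The fingers straddle the dial bar, whose pointer aims at the second dot. I'll descend, grip, and turn one click clockwise.

Emit:
step_arm --pt "0 0 0.08" --pt "0 0 0.17" --pt "0 0 0.2166" --pt "0 0 0.2166" --pt "0 0 0.2166" --turn '[0, 0, 0, 0, 0]'

```text
time_s: 28.92
ee_pos: [498.3, 341.2, 86.2]
ee_rot: [179.9, 0.1, 152.0]
force: [0.8, 0.7, 0.1]
gripper_width: 45.7
gripper_force: 0.0
```

Emit:
step_arm --pt "0 0 0" --pt "0 0 0" --pt "0 0 0" --pt "0 0 0" --pt "0 0 0" --turn '[0, 0, 0, 0, 0]' --fingers 1 --force 12

```text
time_s: 29.55
ee_pos: [498.0, 341.5, 85.1]
ee_rot: [179.9, 0.0, 152.0]
force: [0.6, 2.2, 0.2]
gripper_width: 14.0
gripper_force: 12.0
```

```bash
python3 -c "
from h import *
st();print(env.state()['torque'])"
```

```text
29.55 [498.  341.5  85.1] [179.9   0.  152. ] [0.6 2.2 0.2] 14.0 12.0
[ 0.35076096 -0.33520797  0.02153141]
```

Emit:
step_arm --pt "0 0 0" --pt "0 0 0" --pt "0 0 0" --pt "0 0 0" --pt "0 0 0" --pt "0 0 0" --pt "0 0 0" --pt "0 0 0" --turn '[0.015, 0.03, 0.045, 0.06, 0.075, 0.088, 0.0955, 0.0955]'

```text
time_s: 30.55
ee_pos: [497.9, 341.4, 85.2]
ee_rot: [179.9, -0.0, 117.7]
force: [0.5, 2.2, 0.5]
gripper_width: 14.0
gripper_force: 12.0
```

```bash
python3 -c "
from h import *
st();print(env.state()['torque'])"
```

```text
30.55 [497.9 341.4  85.2] [179.9  -0.  117.7] [0.5 2.2 0.5] 14.0 12.0
[ 0.42798399 -0.25596419 -0.01301853]
```

Emit:
step_arm --pt "0 0 0" --pt "0 0 0" --pt "0 0 0" --pt "0 0 0" --pt "0 0 0" --turn '[0, 0, 0, 0, 0]' --fingers -0.1

```text
time_s: 31.18
ee_pos: [497.6, 340.9, 84.9]
ee_rot: [-180.0, 0.0, 117.7]
force: [0.7, 0.9, -0.7]
gripper_width: 49.9
gripper_force: 0.0
```

Emit:
step_arm --pt "0 0 -0.06" --pt "0 0 -0.15" --pt "0 0 -0.3" --pt "0 0 -0.45" --pt "-0.2 0.3 -0.5" --pt "-0.4 0.6 -0.5" --pt "-0.5 0.7 -0.5" --pt "-0.5 0.7 -0.5" --pt "-0.5 0.7 -0.5" --turn '[0, 0, 0, 0, 0, 0, 0, 0, 0]'

```text
time_s: 32.3
ee_pos: [756.4, 303.4, 231.5]
ee_rot: [-179.9, 0.0, 117.5]
force: [-0.0, 0.5, -0.5]
gripper_width: 50.6
gripper_force: 0.0
```

```bash
python3 - <<'E'
from h import *
st()
for n in("top","side"):
    f=grab(n);cv2.imwrite(f"pics/e_{n}.png",f["color"])
    u,v=map(int,proj(f,(498,341,105)))
    sub=f["color"][v-16:v+24,u-24:u+24];hs=cv2.cvtColor(sub,cv2.COLOR_BGR2HSV)
    d=cv2.inRange(hs,(0,0,0),(180,255,75));g=cv2.inRange(hs,(45,90,60),(75,255,200))
    # white pointer: bright neutral blob whose neighbourhood is dark
    w=cv2.inRange(hs,(0,0,130),(180,60,255))
    print(n,u,v)
    for r in range(40):print(''.join('#' if d[r,c] else 'g' if g[r,c] else 'w' if w[r,c] else '.' for c in range(48)))
    num,lab,stt,cen=cv2.connectedComponentsWithStats(w)
    for i in range(1,num):
        if 3<stt[i,4]<40:print("blob",stt[i,4],onz(f,cen[i][0]+u-24,cen[i][1]+v-16,105).round(1)[:2])
E
```

```text
32.3 [756.4 303.4 231.5] [-179.9    0.   117.5] [-0.   0.5 -0.5] 50.6 0.0
top 129 238
wwwwwwwwwwwwwwwwwwwwwwwwwwwwwwwwwwwwwwwwwwwww...
wwwwwwwwwwwwwwwwwwwwwwwwwwwwwwwwwwwwwwwwwwwwww..
wwwwwwwwwwwwwwwwwwwwwwwwwwwwwwwwwwwwwwwwwwwww...
wwwwwwwwwwwwwwwwwwwwwwwwwwwwwwwwwwwwwwwwwwwwww..
wwwwwwwwwwwwwwwwwwwwwwwwwwwwwwwwwwwwwwwwwwwwww..
wwwwwwwwwwwwwwwwwwwwwwwwwwwwwwwwwwwwwwwwwwwwww..
wwwwwwwwwwwwwwwwwwwwwwwwwwwwwwwwwwwwwwwwwwwwww..
wwwwwwwwwwwwwwwwwwwwwwwwwwwwwwwwwwwwwwwwwwwwww..
wwwwwwwwwwwwwwwwwwwwwwwwwwwwwwwwwwwwwwwwwwwwwww.
wwwwwwwwwwwwwwwwwwwwwwwwwwwwwwwwwwwwwwwwwwwwwww.
wwwwwwwwwwwwwwwwwwwwwwwwwwwwwwwwwwwwwwwwwwwwwww.
wwwwwwwwwwwwwwwwwwwwwwwwwwwwwwwwwwwwwwwwwwwwwwww
wwwwwwwwwwwwwwwwwwwwwwwwwwwwwwwwwwwwwwwwwwwwwwww
wwwwwwwwwwwwwwwwwwwwwwwwwwwwwwwwwwwwwwwwwwwwwwww
wwwwwwwwwwwwwwwwwwwwwwwwwwwwwwwwwwwwwwwwwwwwwwww
wwwwwwwwwwwwwwwwwwwwwwwwwwwwwwwwwwwwwwwwwwwwwwww
wwwwwwwwwwwwwwwwwwwwwwwwwwwwwwwwwwwwwwwwwwwwwwww
wwwwwwwwwwwwwwwwwwwwwwwwwwwwwwwwwwwwwwwwwwwwwwww
wwwwwwwwwwwwwwwwwwwwwwwwwwwwwwwwwwwwwwwwwwwwwwww
wwwwwwwwwwwwwwwwwwwwwwwwwwwwwwwwwwwwwwwwwwwwwwww
wwwwwwwwwwwwwwwwwwwwwwwwwwwwwwwwww
[... 2218 characters left out ...]
.wwwwwwwwwwwww
ww.......wwwwwwwww.################wwwwwwwwwwwww
w.......wwwwwwwww.##################wwwwwwwwwwww
....w..wwwwwwwwww###################.wwwwwwwwwww
......wwwwwwwwww.###################.wwwwwwwwwww
.....wwwwwwwwwww.####################wwwwwwwwwww
....wwwwwwwwwwww#####################wwwwwwwwwww
...wwwwwwwwwwwww#####################wwwwwwwwwww
..wwwwwwwwwwwwww####################.wwwwwwwwwww
wwwwwwwwwwwwwwww.###################.wwwwwwwwwww
wwwwwwwwwwwwwwww.###################.wwwwwwwwwww
wwwwwwwwwwwwwwwww##################.wwwwwwwwwwww
wwwwwwwwwwwwwwwwww################.wwwwwwwwwwwww
wwwwwwwwwwwwwwwwwww#############.wwwwwww..wwwwww
wwwwwwwwwwwwwwwwwwww.#########.wwwwwwwww..wwwwww
```

Emit:
step_arm --pt "-0.1 -0.12 0" --pt "-0.25 -0.3 0" --pt "-0.4 -0.5 0" --pt "-0.55 -0.7 0" --pt "-0.77 -0.9 0" --pt "-0.77 -0.9 0" --pt "-0.77 -0.9 0" --pt "-0.77 -0.9 0" --turn '[0, 0, 0, 0, 0, 0, 0, 0]'

```text
time_s: 33.4
ee_pos: [620.4, -23.1, 235.9]
ee_rot: [179.9, -0.0, 117.7]
force: [0.3, 0.4, -0.1]
gripper_width: 49.8
gripper_force: 0.0
```

```bash
python3 - <<'E'
from h import *
st();f=grab("top")
hs=cv2.cvtColor(f["color"],cv2.COLOR_BGR2HSV)
d=cv2.inRange(hs,(0,0,0),(180,255,75));g=cv2.inRange(hs,(50,90,60),(75,255,255));w=cv2.inRange(hs,(0,0,120),(180,60,255))
for r in range(218,262):print(''.join('#' if d[r,c] else 'g' if g[r,c] else 'w' if w[r,c] else '.' for c in range(112,152)))
for n,p in dict(axis=(498,341,105),tip=(498+22*np.cos(np.radians(117.7)),341+22*np.sin(np.radians(117.7)),105)).items():print(n,np.round(np.array(proj(f,p))-[112,218],1))
# cores in hopper
m=cv2.inRange(hs,(0,0,0),(180,90,105));k=np.zeros_like(m)
q=np.int32([proj(f,np.array([513.5,216,40])+R.from_euler('z',7,degrees=True).apply(v)) for v in([66,66,0],[66,-66,0],[-66,-66,0],[-66,66,0])]);cv2.fillConvexPoly(k,q,255)
print("hopper dark",[(cv2.contourArea(c),cv2.boundingRect(c)) for c in cv2.findContours(m&k,0,1)[0] if cv2.contourArea(c)>15])
E
```

```text
33.4 [620.4 -23.1 235.9] [179.9  -0.  117.7] [ 0.3  0.4 -0.1] 49.8 0.0
...wwwwwwww.....................wwwwwwww
...wwwwwwww....................wwwwwwwww
...wwwwwwww...........www..wwwwwwwwwwwww
...wwwwwwww..wwwwwwwwwwwwwwwwwwwwwwwwwww
...wwwwwwwwwwwwwwwwwwwwwwwwwwwwwwwwwwwww
...wwwwwwwwwwwwwwwwwwwwwwwwwwwwwwwwwwwww
...wwwwwwwwwwwwwwwwwwwwwwwwwwwwwwwwwwwww
...wwwwwwwwwwwwwwwwwwwwwwwwwwwwwwwwwwwww
...wwwwwwwwwwwwwwwwwwwwwwwwwwwwwwwwwwwww
...wwwwwwwwwwwwwwwwwwwwwwwwwwwwwwwwwwwww
...wwwwwwwwwwwwwwwwwwwwwwwwwwwwwwwwwwwww
...wwwwwwwwwwwwwwwwwwwwwwwwwwwwwwwwwwwww
...wwwwwwwwwwwwwwww...###...wwwwwwwwwwww
..#wwwwwwwwwwwwwww.##########wwwwwwwwwww
.##wwwwwwwwwwwww.#############.wwwwwwwww
.##wwwwwwwwwwww.###############wwwwwwwww
.##.wwwwwwwwwww#################wwwwwwww
###.wwwwwwwwww##################.wwwwwww
##..wwww.#www.###################wwwwwww
##..wwww###ww.##w.###############.wwwwww
##..wwww###ww#wwww###############.wwwwww
#...wwwww.#.wwwwww.##############.wwwwww
#...wwwww.wwwwwwww###############wwwwwww
#...wwwwwwwwwwww#################wwwwwww
#...wwwwwwwwww###################wwwwwww
#...
[... 229 characters left out ...]
wwwwwwwwwwww
..##wwwwwwwwwwwwwwwwwwwwwwwwwwwwwwwwwwww
...#wwwwwwwwwwwwwwwwwwwwwwwwwwwwwwwwwwww
....wwwwwwwwwww.#wwwwwwwwwwwwwwwwwwwwwww
....wwwwwwwwwww###wwwwwwwwwwwwwwwwwwwwww
....wwwwwwwwwww##.wwwwww.#wwwwwwwwwwwwww
.....wwwwwwwwwwwwwwwwwww##wwwwwwwwwwwwww
.....wwwwwwwwwwwwwwwwwww#.wwwwwwwwwwwwww
.....wwwwwwwwwwwwwwwwwwwwwwwwwwwwwwwwwww
.....wwwwwwwwwwwwwwwwwwwwwwwwwwwwwwwwwww
.....wwwwwwwwwwwwwwwwwwwwwwwwwwwwwwwwwww
.....wwwwwwwwwwwwwwwwwwwwwwwwwwwwwwwwwww
.....wwwwwwwwwwwwwwwwwwwwwwwwwwwwwwwwwww
.....wwwwwwwwwwwwwwwwwwwwwwwwwwwwwwwwwww
axis [17.9 20.7]
tip [ 9.2 24.9]
hopper dark [(17.0, (173, 256, 5, 8)), (29.0, (178, 255, 7, 8)), (61.0, (173, 235, 12, 10)), (228.5, (186, 232, 23, 20))]
```

```bash
python3 -c "
from h import *
print(env.job_done())"
```

```text
the job is handed in; nothing more can be done
None
```

All five cores were scooped from the tub and tipped into the hopper with none seen spilled, the scoop was stood flat on its mat and released, the dial was turned one click clockwise to the green dot, and the job was handed in at about 33 s.

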